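# Index the supply carousel to the cream tape

### The arm

A 6-joint arm with a two-finger parallel gripper is mounted at the origin on a cart in front of the work surface, level with it; the furniture and walls round the work are solid. World frame = base frame: x ahead of the robot, y to its left, z up, the work surface at z = 0. Lengths are in m, angles in degrees, forces in N, time in s.
With the tool pointing down it reaches from about 0.4 to 0.825 m from the base axis. Payload 7 kg.
Tool frame: the origin (TCP) lies midway between the tips of the shut fingers; the grasp point (between the pads) lies 19 mm behind it; z points along the fingers, y is the line along which they close (so a half turn about z gives the same grasp; the last joint's range is limited). The gripper opens to 88 mm and grips with 3 to 60 N. Pads are 19 mm wide; open, the fingers measure 130 mm over their backs; the gripper's body (78 mm by 193 mm) begins 47 mm behind the grasp point.
Start: joints at [90.934, 20.546, 0.682, 0, -70.136, -16.507], TCP at [0.181, 0.65, 0.227] pointing down, gripper open.
Joint ranges: [-176.03, 176.03], [-82.01, 121.73], [-58.28, 71.71], [-173.87, 95.51], [-174.79, -0.11], [-173.66, 173.66]. Speed limits (degrees/s): [136.94, 136.94, 172.46, 180, 180, 180].

### API

Orientations are given as a 3x3 rotation matrix whose columns are the frame's x, y, z axes.
In Python, from rig import robot, jaws, solver, imaging, order, nets gives the robot as it stands. Calls block until the motion is done:
- robot.goto(position, orientation): joint-space move of the TCP to a pose.
- robot.servo_line(position, ori=None, speed=0.15): straight line of the TCP; ori=None keeps the orientation; speed is the mean speed in m/s.
- robot.movej(angles): joint-space move.
- jaws.move_gripper(opening): opening from 0.0 (shut) to 1.0 (fully open); the grip force is fixed at half the most; returns when the fingers have stopped.
- robot.dwell(seconds).
- solver.ik(position, orientation): joint angles nearest the present ones, or None.
- robot.get_state(): the state.
- imaging.grab_frame(name): name is "scene" or "side" or "wrist"; returns (picture, depth): 384x512x3 uint8, red, green, blue; 384x512 float32, m along the optical axis (not along the pixel's ray), 0 where there is no reading.
- imaging.camera_info(name): a dict with "vfov" (degrees; the focal length in pixels is half the picture's height over the tangent of half this angle, whatever the lens; pixels are square), "cx", "cy" (the principal point, pixels), "view" (4x4, takes a point from world to camera coordinates); the wrist camera has in their place "T_tool_cam" (4x4, takes a point from camera to tool coordinates, whose origin is the TCP and whose axes are the flange's). Camera axes: x right, y down, z forward; pixel columns grow to the right and rows downward; lengths in m; the calibration is good to about 2 mm. The wrist camera is an equidistant fisheye: a pixel r from the principal point sees the ray r / f radians off the axis. A picture is of the moment at which its call begins: read the wrist's pose just before it. camera_info takes no time and is no camera call.
A pose or a line that the arm cannot do raises robot.Unreachable and nothing moves.
- order.job_done(): hands the job in; it is judged then, once.
Trained networks look in the newest picture that a camera, given by its name, has taken for a name from the list of things; names that differ only in an ending like _2 or _b are one class to them, and where a whole thing is asked for, a point or a joint stands for the part that bears it (a point fixed in the world has none). Each returns a list of dicts, best first, with "p" (0 to 1); they miss things now and then, are a little off and sometimes report something else, mostly with a low value. They report only what shows in the picture. A call takes as long as a camera call.
- nets.search_frame(camera, label): "bbox" ([centre column, centre row, width, height] in pixels, round what is visible of it).
- nets.landmark_of(camera, label): "pixel" ([column, row] in pixels: a listed point, or the origin of a listed thing).
The state is a dict: "t": time; "qpos": joint angles; "qvel": joint speeds; "effort": joint torques, N m; "position": TCP position; "tcp_rot": TCP orientation; "force": force on the tool from outside, world axes, zero at the start; "ft_torque": the same for the moment, N m; "grip_width": opening from 0.0 (shut) to 1.0 (fully open); "finger_force": force on a finger pad.
Only numpy, scipy, OpenCV 4.12 (cv2) and the standard library are available. Lean on these libraries where they do the work, as an engineer would, in place of code of your own. Each camera call takes 0.05 s, during which the arm holds its last target. There are 200 camera calls.

### The job

The next cartons need the cream packing tape. Push the red lock knob of the supply carousel outward to free the plate, turn the carousel gently by pushing the black posts on its rim until the bay with the cream (pale) roll of tape is at the front, at the yellow pointer, then push the lock knob fully home again so that the carousel is locked there. Push with the fingertips only: do not touch or lift the goods in the bays, and leave the other things on the bench where they are.

Things in the scene. Friction and masses are not known exactly. Their poses are not given: they have to be found in the camera images.
- carousel: Fixed dark base of the supply carousel. Origin on the turning axis at bench level. Its -x axis points to the FRONT (towards the robot, within 0.3 rad), its +y axis to the left. Seen from the robot the lock arm runs out to the right along its -y axis: a strip 62 mm wide and 10 mm high, to 288 mm from the axis. The front tab with the pointer reaches to 206 mm, 10 mm high.
- pointer (a point): Tip of the small yellow triangle on the base's front tab, 181 mm from the turning axis on the base's -x axis, 10 mm above the bench. It points inward at the front bay.
- carousel_plate (a joint): Angle of the turning plate against the base (rad): 0 at the start, grows counter-clockwise seen from above. Turns many turns both ways and stays where it is left (friction 0.35 N m, about 2 N at the posts; runs on a few hundredths of a rad when pushed at 0.15 m/s). Locked while the bolt is home.
- plate_centre (a point): On the axis, 26 mm above the bench: top of the grey plate, 352 mm across. It carries a lip at 146 mm radius, top 42 mm above the bench, and four white dividers, top 63 mm, making four bays centred 86 mm from the axis. At angle 0 the bays lie on the base's -x (front), +y, +x and -y axes, the dividers at 45 degrees between.
- post_top (a point): Top of one of eight equal upright black turning posts on the plate outside the lip: 14 mm across, top 82 mm above the bench, 162 mm from the axis, 45 degrees apart. At plate angle 0 this one stands 22.5 degrees counter-clockwise from the base's +x axis, so the posts stand 22.5 degrees either side of the middle of each bay. It turns with the plate.
- carousel_lock (a joint): Travel of the lock bolt (m): 0 = home, its nose in a notch of the plate's edge, plate locked (so at the start); grows as it is pushed outward, away from the axis, to its stop at 0.026. The nose is clear of the plate from about 0.016. It slides stiffly (2.5 N) and stays where it is left.
- bolt_nose (a point): Tip of the 18 mm wide bolt, tapered to 6 mm over its last 14 mm; 20 mm above the bench, 162 mm from the axis when home. The plate (edge at 176 mm) has a notch (mouth 24 mm wide, 18 mm deep) at the middle of each bay: the bolt goes home only with a bay squarely at the front (plate angle a multiple of 90 degrees, within about 2.5; the taper then centres it), else it meets the solid edge.
- lock_knob (a point): Top centre of the upright red knob on the bolt, 67 mm above the bench: a round post 18 mm across from 36 mm above the bench up. It stands on the base's -y axis, 226 mm from the turning axis when home, 252 mm when fully out; 41 mm free between it, when home, and the plate's edge. The bolt guide round it is 26 mm high, its strap nearest the plate 30 mm.
- front_bay (a point): Point fixed to the base on its front (-x) axis, 86 mm from the turning axis, at plate height (26 mm): the middle of the front bay, just inside the yellow pointer.
- cream_tape: The wanted roll: pale cream packing tape, brown inside, 109 mm across, 48 mm high, standing flat in one of the bays (never the front one at the start) with little play, turning with the plate. Origin at the centre of its underside.
- brown_tape: Brown packing tape roll, 93 mm across, 48 mm high, in another bay. Origin at the centre of its underside. Not to be touched.
- tape_measure: Yellow and black tape measure, 35 x 66 x 64 mm high, in another bay. Origin under its centre. Not to be touched.
- staple_box: White and blue box of staples, 36 x 62 x 22 mm high, in another bay. Origin under its centre. Not to be touched.
- pouches: Flat stack of white document pouches with an orange band, 129 x 107 x 15 mm, on the bench to the left of the carousel. Bystander.
- marker: White marker pen with a black cap, 17 x 135 x 16 mm, lying on the bench at the front left. Bystander.
- parcel: Small carton, 93 x 123 x 64 mm high, on the thin clear mat to the right of the carousel. Bystander.

How it is judged:
By the outcome, as a careful person would: the job done as asked, in the order asked, and still so for the second after the job is handed in, with the robot touching nothing.
It also fails if it takes over 72 s, if anything falls off the work surface, if the arm or the gripper's body presses on something with over 40 N, if the wrist force passes 120 N, or if a joint passes its speed limit or range.

## Working session

There is one attempt and no reset: what is moved stays moved. The work goes in short steps, each a Python script; the robot and the scene stay as the last script left them, time stands still between calls to the robot, and variables do not carry over. Pictures are saved under pics/ and viewed, at most 10 in all, crops included, and the job is handed in when it is done.

```bash
mkdir -p pics; cat > h.py <<'E'
import numpy as np, cv2
from rig import robot, jaws, solver, imaging, order, nets
def world(cam,px,depth,z=None):
    i=imaging.camera_info(cam); f=192/np.tan(np.radians(i["vfov"]/2))
    T=np.linalg.inv(np.array(i["view"])); d=np.array([(px[0]-i["cx"])/f,(px[1]-i["cy"])/f,1])
    if z is not None:
        r=T[:3,:3]@d; return T[:3,3]+r*(z-T[2,3])/r[2]
    r,c=int(round(px[1])),int(round(px[0])); return T[:3,:3]@(d*depth[r,c])+T[:3,3]
def save(cam,name):
    p,d=imaging.grab_frame(cam); cv2.imwrite(f"pics/{name}.png",cv2.resize(p[...,::-1],None,fx=1.5,fy=1.5)); return p,d
E
python3 - <<'E'
from h import *
s=robot.get_state(); print(s["t"],s["tcp_rot"])
for cam in ["scene","side"]:
    p,d=save(cam,cam+"0"); print(cam, imaging.camera_info(cam))
    for l,z in [("pointer",.01),("plate_centre",.026),("lock_knob",.067),("front_bay",.026),("carousel",0),("cream_tape",.026),("brown_tape",.026),("post_top",.082),("parcel",0),("bolt_nose",.02)]:
        for r in nets.landmark_of(cam,l)[:(8 if l=="post_top" else 1)]:
            print(l,round(r["p"],2),np.round(r["pixel"],1),np.round(world(cam,r["pixel"],d,z),4))
E
```

```text
0.0 [[ 9.63253461e-01 -2.68593881e-01 -3.12020122e-04]
 [-2.68594025e-01 -9.63252067e-01 -1.64450364e-03]
 [ 1.41149588e-04  1.66788056e-03 -9.99998599e-01]]
scene {'vfov': 46.676654404249305, 'cx': 252.55987975627917, 'cy': 183.35829474894888, 'view': array([[-0.70216293, -0.71169828,  0.02127852,  0.34004869],
       [-0.34006834,  0.30895649, -0.8882001 ,  0.26632087],
       [ 0.62555634, -0.63089734, -0.45896385,  1.38046534],
       [ 0.        ,  0.        ,  0.        ,  1.        ]])}
pointer 0.96 [263.1 217.8] [0.4083 0.0214 0.01  ]
plate_centre 0.86 [233.1 194.3] [0.5913 0.0019 0.026 ]
lock_knob 0.59 [275.1 171.3] [ 0.5651 -0.2083  0.067 ]
front_bay 0.7 [248.5 204.9] [0.4916 0.015  0.026 ]
carousel 0.82 [233.7 204.9] [0.562  0.0255 0.    ]
cream_tape 0.87 [246.7 188.6] [ 0.5897 -0.0702  0.026 ]
brown_tape 0.65 [215.1 202.9] [0.5873 0.0972 0.026 ]
post_top 0.96 [197.5 173.9] [0.7352 0.0616 0.082 ]
parcel 0.96 [318.2 166.7] [ 0.5577 -0.4956  0.    ]
bolt_nose 0.52 [265.9 185.9] [ 0.5618 -0.1525  0.02  ]
side {'vfov': 50.01634696589646, 'cx': 250.09034062992728, 'cy': 197.2795847561742, 'view': array([[ 0.96638105, -0.25636423, -0.01962283, -0.56732484],
       [-0.16475811, -0.55885728, -0.812732  ,  0.1064339 ],
       [ 0.19738905,  0.78864182, -0.58230717,  1.40560153],
       [ 0.        ,  0.        ,  0.        ,  1.        ]])}
pointer 0.59 [204.4 202.8] [0.4198 0.0163 0.01  ]
plate_centre 0.56 [252. 196.] [ 0.5912 -0.0133  0.026 ]
lock_knob 0.57 [259.7 225.4] [ 0.5587 -0.2301  0.067 ]
front_bay 0.88 [226.4 198.3] [ 0.4987 -0.001   0.026 ]
carousel 0.93 [250.5 201.8] [ 0.5855 -0.0119  0.    ]
cream_tape 0.61 [253.1 209.2] [ 0.5743 -0.0909  0.026 ]
brown_tape 0.72 [248.7 179.9] [0.6068 0.0934 0.026 ]
post_top 0.65 [285.7 165.1] [0.7468 0.0693 0.082 ]
parcel 0.74 [291.3 305.5] [ 0.5693 -0.5044  0.    ]
bolt_nose 0.65 [253.6 221.2] [ 0.5604 -0.1482  0.02  ]
```

View pics/side0.png

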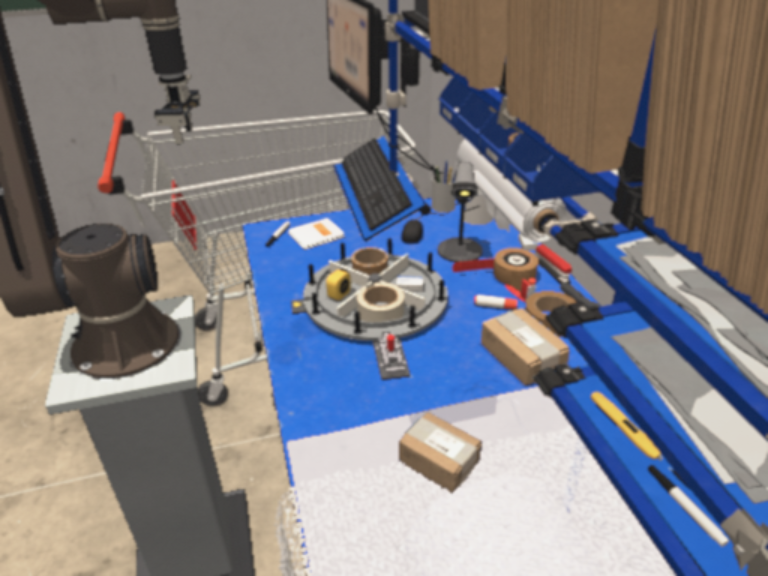

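View pics/scene0.png

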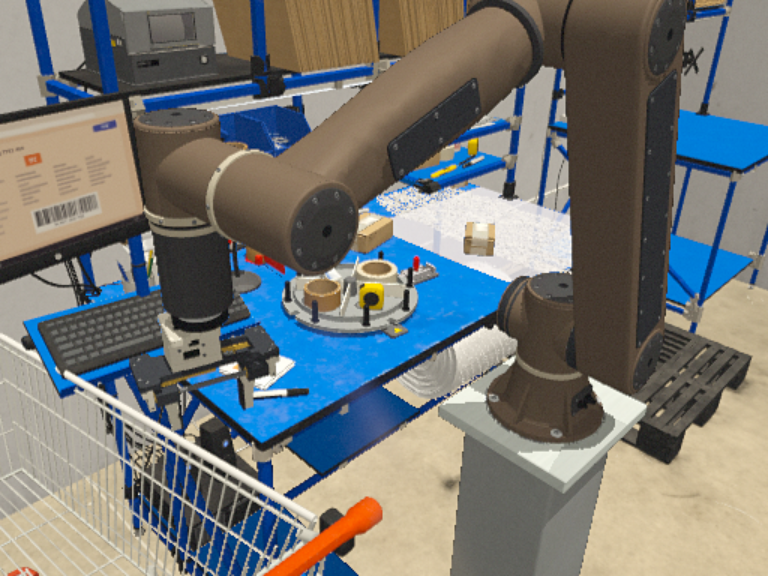

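The side view shows the cream roll at (380,300)/1.5 in the right-hand bay next to the red knob (391,342). The tape measure is at the front and the brown roll on the left, so the plate must turn 90° clockwise. Next I look from above to measure the pose accurately.

```bash
cat >> h.py <<'E'
def rot(a): # tool down, closing (y) axis along world angle a (rad)
    y=np.array([np.cos(a),np.sin(a),0]); z=np.array([0,0,-1.]); return np.column_stack([np.cross(y,z),y,z])
def wray(px,s,z):
    i=imaging.camera_info("wrist"); f=192/np.tan(np.radians(i["vfov"]/2)); T=np.array(i["T_tool_cam"])
    u=np.array(px)-[i["cx"],i["cy"]]; r=np.hypot(*u); th=r/f
    d=np.array([*(u/max(r,1e-9)*np.sin(th)),np.cos(th)])
    R=np.array(s["tcp_rot"]); o=np.array(s["position"])+R@T[:3,3]; d=R@T[:3,:3]@d
    return o+d*(z-o[2])/d[2]
E
python3 - <<'E'
from h import *
jaws.move_gripper(0.0)
print(np.array(imaging.camera_info("wrist")["T_tool_cam"]).round(3))
c=np.array([.53,-.09])
# two yaw candidates; take nearest joint
best=min((a for a in np.radians([-10,170])),key=lambda a: abs((lambda q: q[5] if q is not None else 999)(solver.ik([*c,.3],rot(a)))))
print(np.degrees(best))
robot.goto([*c,.30],rot(best)); robot.dwell(.3)
s=robot.get_state(); print(s["t"],s["position"],s["qpos"],s["force"])
p,d=save("wrist","w0")
for l,z in [("pointer",.01),("plate_centre",.026),("lock_knob",.067),("front_bay",.026),("cream_tape",.026),("post_top",.082),("bolt_nose",.02)]:
    for r in nets.landmark_of("wrist",l)[:(8 if l=="post_top" else 1)]:
        print(l,round(r["p"],2),np.round(r["pixel"],1),np.round(wray(r["pixel"],s,z),4))
E
```

```text
[[-0.    -0.965 -0.263  0.07 ]
 [ 1.    -0.    -0.001  0.001]
 [ 0.    -0.263  0.965 -0.158]
 [ 0.     0.     0.     1.   ]]
170.0
5.7167 [ 0.53008426 -0.08973557  0.29993839] [ 1.12923005e+01  5.19520542e+00 -9.79954082e+00 -5.51086030e-04
 -7.50109112e+01 -2.12652970e+01] [ 0.11628568  0.53178902 -0.21027782]
pointer 0.71 [342. 212.] [0.4052 0.0228 0.01  ]
plate_centre 0.98 [232.1 222. ] [0.5828 0.0014 0.026 ]
lock_knob 0.88 [215.5  71.9] [ 0.5593 -0.2199  0.067 ]
front_bay 0.73 [284.8 225. ] [0.5025 0.0208 0.026 ]
bolt_nose 0.85 [219.9 120.2] [ 0.5711 -0.1552  0.02  ]
```

View pics/w0.png

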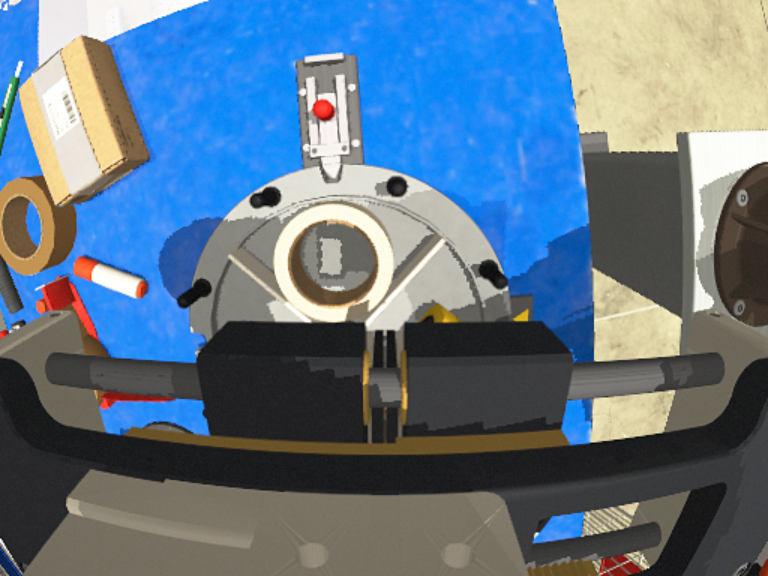

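The wrist view shows the knob at (323,108), posts at about (262,198), (398,187), (493,272) and (193,293), and the cream roll at the lock. I'll fit the carousel pose to these.

```bash
python3 - <<'E'
from h import *
from scipy.optimize import least_squares
s=robot.get_state(); p,d=imaging.grab_frame("wrist")
R=np.array(s["tcp_rot"])
# posts: tops = black pixels cloud with world z>.06; use depth
i=imaging.camera_info("wrist"); f=192/np.tan(np.radians(i["vfov"]/2)); T=np.array(i["T_tool_cam"])
v,u=np.mgrid[:384,:512]; du=u-i["cx"]; dv=v-i["cy"]; r=np.hypot(du,dv)+1e-9; th=r/f
X=np.stack([du/r*np.tan(th),dv/r*np.tan(th),np.ones_like(r)],-1)*d[...,None]
W=((X@T[:3,:3].T+T[:3,3])@R.T)+np.array(s["position"])
def near(px,z0,z1):
    m=(np.hypot(u-px[0],v-px[1])<16)&(W[...,2]>z0)&(W[...,2]<z1)&(d>0); return W[m]
obs=[]
for px in [(172,133),(266,124),(332,187),(123,200)]:
    q=near(px,.074,.09); print("post",len(q),q.mean(0).round(4)); obs.append(q.mean(0)[:2])
q=near((215,72),.06,.075); print("knob",len(q),q.mean(0).round(4)); k=q.mean(0)[:2]
ang=np.radians([-67.5,-112.5,-157.5,-22.5])
def pr(x):
    c=x[:2]; e=[c+.162*np.array([np.cos(a+x[2]),np.sin(a+x[2])]) for a in ang]
    e.append(c+.226*np.array([np.sin(x[2]),-np.cos(x[2])])); return np.array(e)
o=np.array(obs+[k]); sol=least_squares(lambda x:(pr(x)-o).ravel(),[.585,0,-.13])
print(sol.x.round(4),(sol.fun.reshape(-1,2)*1000).round(1))
np.save("pose.npy",sol.x)
E
```

```text
post 89 [ 0.63   -0.1518  0.0793]
post 88 [ 0.5085 -0.1384  0.0796]
post 89 [ 0.4316 -0.0426  0.0795]
post 75 [ 0.7261 -0.0751  0.0789]
knob 133 [ 0.561  -0.2205  0.0646]
[ 0.5857  0.0034 -0.1099] [[ 0.9 -0.4]
 [-0.8 -0.2]
 [-1.5  0.8]
 [ 1.5  0.5]
 [-0.1 -0.8]]
```

```bash
cat >> h.py <<'E'
def P(r,a,z):
    c=np.load("pose.npy"); t=np.radians(a)+c[2]; return [c[0]+r*np.cos(t),c[1]+r*np.sin(t),z]
def O(a): return rot(np.load("pose.npy")[2]+np.radians(a)-np.pi/2+2*np.pi)  # tangential closing axis
def fr(a):
    t=np.radians(a)+np.load("pose.npy")[2]; F=robot.get_state()["force"]; return float(F[0]*np.cos(t)+F[1]*np.sin(t)), float(-F[0]*np.sin(t)+F[1]*np.cos(t)), float(F[2])
E
python3 - <<'E'
from h import *
robot.goto(P(.197,-90,.12),O(-90)); print(robot.get_state()["qpos"][5], fr(-90))
robot.servo_line(P(.197,-90,.045),speed=.12); print(fr(-90))
for r in [.206,.212,.218,.224,.229,.232,.234,.236,.238]:
    robot.servo_line(P(r,-90,.045),speed=.05); F=fr(-90); print(r,np.round(F,1))
    if abs(F[0])>9: break
print(robot.get_state()["t"])
E
```

```text
-6.278112538157507 (-0.8413031977319511, -0.02671065407426959, 0.6192749504845567)
(0.9559161513906638, -0.39719145790608856, 0.3330575176147195)
0.206 [-0.4 -0.2 -0.4]
0.212 [ 0.3 -0.1  0. ]
0.218 [-0.8 -0.2  0.1]
0.224 [0.2 0.1 0.2]
0.229 [-0.7  0.7 -0.4]
0.232 [-3.9 -0.8  0.9]
0.234 [-13.1  -1.5   1.5]
9.675
```

```bash
python3 - <<'E'
from h import *
robot.servo_line(P(.226,-90,.045),speed=.1)
robot.servo_line(P(.220,-90,.125),speed=.2)
robot.goto(P(.166,-45,.125),O(-45)); robot.servo_line(P(.166,-45,.052),speed=.12)
s=robot.get_state();print(s["t"],s["qpos"][5],np.round(fr(-45),1))
for a in [-52,-57,-67,-77,-87,-97,-107,-117,-127,-136]:
    robot.servo_line(P(.166,a,.052),O(a),speed=.06); F=fr(a); print(a,np.round(F,1))
    if max(np.abs(F))>20: break
s=robot.get_state();print(s["t"])
p,d=save("scene","s1"); save("side","sd1")
E
```

```text
11.9 33.18290557793502 [ 0.2 -0.6  0.5]
-52 [-0.1 -0.3 -0.1]
-57 [-0.   0.1  0.5]
-67 [-0.1  0.9  0.2]
-77 [-0.2  0.9  0.5]
-87 [-0.2 -0.6  0.3]
-97 [0.2 0.3 0.5]
-107 [ 0.2  0.1 -0.4]
-117 [ 0.4 -0.2 -0. ]
-127 [ 0.3 -0.1 -0.2]
-136 [-0.3  0.4 -0.3]
17.8
```

View pics/sd1.png

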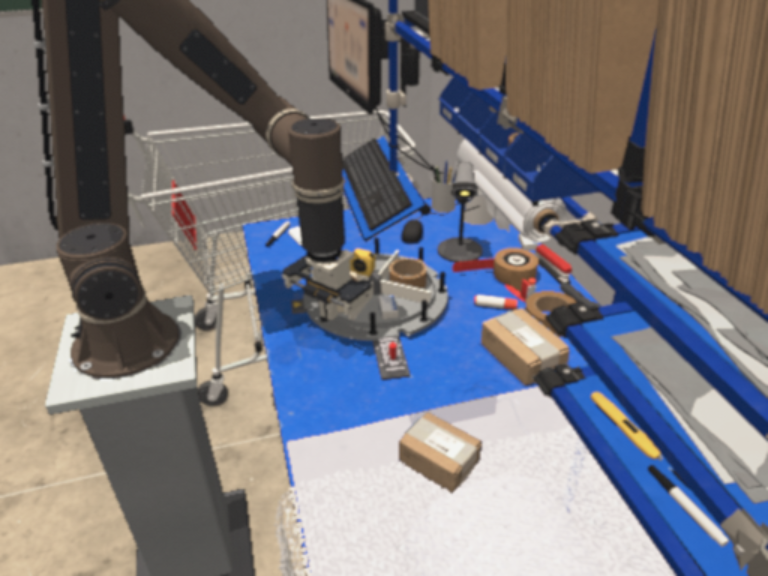

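The side view shows the plate turned most of the way, with the bolt out (knob at (393,350)). I'll finish with plate angle measured from the posts.

```bash
cat >> h.py <<'E'
def cloud():
    s=robot.get_state(); p,d=imaging.grab_frame("wrist"); i=imaging.camera_info("wrist")
    f=192/np.tan(np.radians(i["vfov"]/2)); T=np.array(i["T_tool_cam"])
    v,u=np.mgrid[:384,:512]; du=u-i["cx"]; dv=v-i["cy"]; r=np.hypot(du,dv)+1e-9; th=r/f
    X=np.stack([du/r*np.tan(th),dv/r*np.tan(th),np.ones_like(r)],-1)*d[...,None]
    W=((X@T[:3,:3].T+T[:3,3])@np.array(s["tcp_rot"]).T)+np.array(s["position"])
    return p,W,d>0
def plate(skip=None):
    "posts (angle in base frame, deg) and plate angle mod 45"
    p,W,ok=cloud(); c=np.load("pose.npy"); D=W[...,:2]-c[:2]; r=np.hypot(D[...,0],D[...,1])
    a=np.degrees(np.arctan2(D[...,1],D[...,0])-c[2])
    m=ok&(W[...,2]>.073)&(W[...,2]<.088)&(r>.148)&(r<.176)&(p.max(-1)<90)
    if skip is not None: m&=np.abs((a-skip+180)%360-180)>13
    n,L,st,_=cv2.connectedComponentsWithStats(m.astype(np.uint8))
    L2=[(np.median(a[L==k]),np.median(r[L==k]),st[k,4]) for k in range(1,n) if st[k,4]>25]
    for q in L2: print(np.round(q,3), "res", round(float((q[0])%45-22.5),2))
    return [q[0]%45-22.5 for q in L2]
E
python3 - <<'E'
from h import *
plate(-136)
robot.servo_line(P(.166,-143,.052),O(-143),speed=.05); robot.dwell(.2); plate(-143)
print(robot.get_state()["t"],np.round(fr(-143),1))
E
```

```text
18.7583 [ 0.2  0.1 -0. ]
```

```bash
python3 - <<'E'
from h import *
save("wrist","w2")
E
```

```text
(no output)
```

View pics/w2.png

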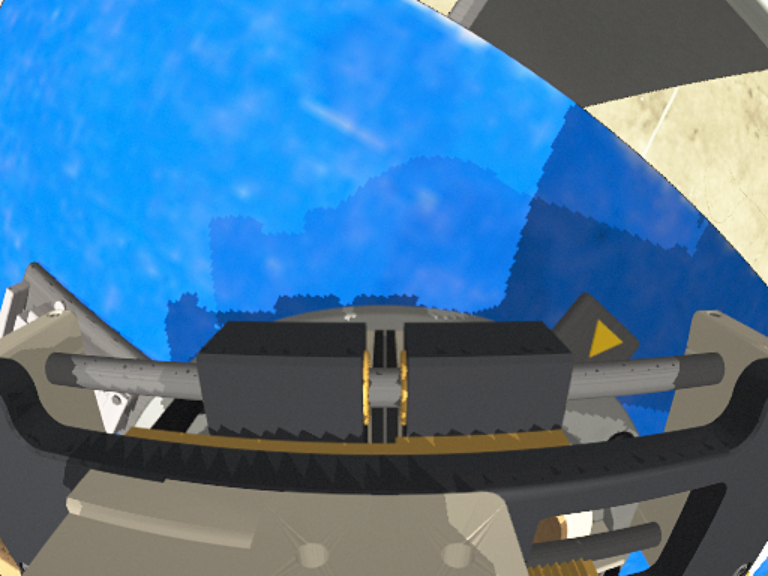

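Low down, the gripper hides the posts. I'll back off, look from above, then do the final correction.

```bash
python3 - <<'E'
from h import *
robot.servo_line(P(.166,-139,.052),O(-139),speed=.08)
robot.servo_line(P(.166,-139,.125),speed=.2)
robot.goto([.53,-.09,.3],rot(np.radians(170))); robot.dwell(.3)
plate(); p,d=save("wrist","w3")
p,W,ok=cloud(); c=np.load("pose.npy"); m=ok&(p[...,0]>140)&(p[...,1]<60)&(p[...,2]<60)&(W[...,2]>.058)&(W[...,2]<.075)&(np.hypot(*(np.moveaxis(W[...,:2],-1,0)-c[:2,None,None]))<.30)
k=W[m].mean(0); print("knob",m.sum(),np.hypot(*(k[:2]-c[:2])), robot.get_state()["t"])
E
```

```text
[-106.983    0.162   90.   ] res 5.52
[-62.64    0.162  78.   ] res 4.86
[-151.404    0.161   87.   ] res 6.1
[-17.769   0.161  55.   ] res 4.73
knob 93 0.25053771688163984 20.875
```

View pics/w3.png

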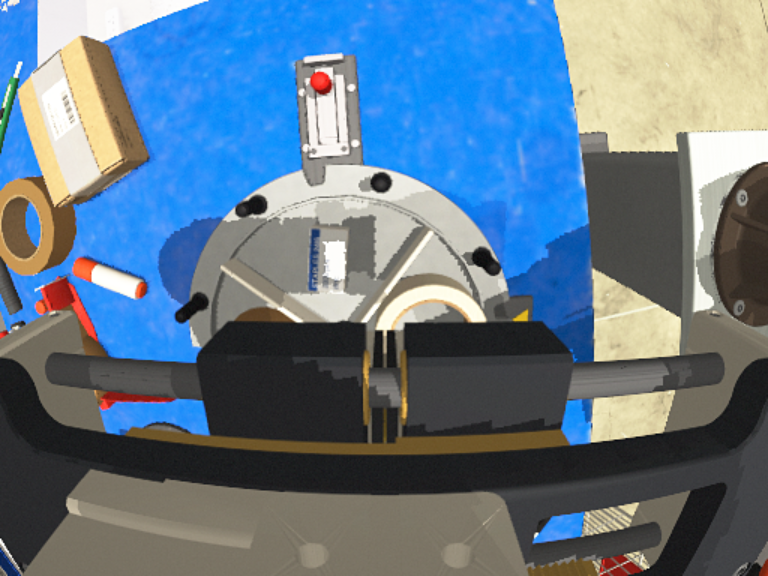

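The bolt is out (knob at (320,82)) and the cream roll is almost at the pointer, with 5.3° of turn left. I'll push that now.

```bash
python3 - <<'E'
from h import *
robot.goto(P(.166,-138,.125),O(-138)); robot.servo_line(P(.166,-138,.052),speed=.12)
robot.servo_line(P(.166,-143,.052),O(-143),speed=.05)
robot.servo_line(P(.166,-148.3,.052),O(-148.3),speed=.03)
robot.dwell(.2)
robot.servo_line(P(.166,-143,.052),O(-143),speed=.08)
robot.servo_line(P(.166,-143,.125),speed=.2)
robot.goto([.53,-.09,.3],rot(np.radians(170))); robot.dwell(.3)
print(np.mean(plate()),robot.get_state()["t"])
E
```

```text
[-111.808    0.162   81.   ] res 0.69
[-67.687   0.162  82.   ] res -0.19
[-156.329    0.161   80.   ] res 1.17
[-23.063   0.161  67.   ] res -0.56
0.27819570311035235 25.8167
```

```bash
python3 - <<'E'
from h import *
robot.goto(P(.288,-90,.12),O(-90)); robot.servo_line(P(.288,-90,.045),speed=.12); print(np.round(fr(-90),1))
for r in [.274,.268,.262,.257,.252,.249,.247,.246,.245,.244,.243,.242,.241]:
    robot.servo_line(P(r,-90,.045),speed=.05); F=fr(-90); print(r,np.round(F,1))
    if abs(F[0])>(14 if r<.2485 else 10): break
robot.servo_line(P(.275,-90,.045),speed=.12); robot.servo_line(P(.28,-90,.125),speed=.2)
robot.goto([.53,-.09,.3],rot(np.radians(170))); robot.dwell(.3)
print(np.mean(plate())); p,d=save("wrist","w4")
p,W,ok=cloud(); c=np.load("pose.npy"); m=ok&(p[...,0]>140)&(p[...,1]<60)&(p[...,2]<60)&(W[...,2]>.058)&(W[...,2]<.075)&(np.hypot(*(np.moveaxis(W[...,:2],-1,0)-c[:2,None,None]))<.30)
k=W[m].mean(0); print("knob",m.sum(),np.hypot(*(k[:2]-c[:2])), robot.get_state()["t"])
E
```

```text
[-0.1  0.3  0.8]
0.274 [ 0.  -0.3  0.1]
0.268 [0.3 1.1 0.5]
0.262 [ 0.2 -0.6 -0.9]
0.257 [ 1.1 -0.   0.6]
0.252 [0.2 0.1 0.1]
0.249 [ 0.8 -0.3 -0. ]
0.247 [ 1.3 -0.   0.5]
0.246 [1.1 0.4 0. ]
0.245 [ 2.8  0.  -0. ]
0.244 [ 6.8  0.4 -0.4]
0.243 [10.2  0.8 -0.9]
0.242 [14.8  0.9 -1.8]
[-111.888    0.162   81.   ] res 0.61
[-67.745   0.162  82.   ] res -0.25
[-156.329    0.16    80.   ] res 1.17
[-22.765   0.161  66.   ] res -0.26
0.3181336047738732
knob 87 0.22463587925132472 33.2667
```

View pics/w4.png

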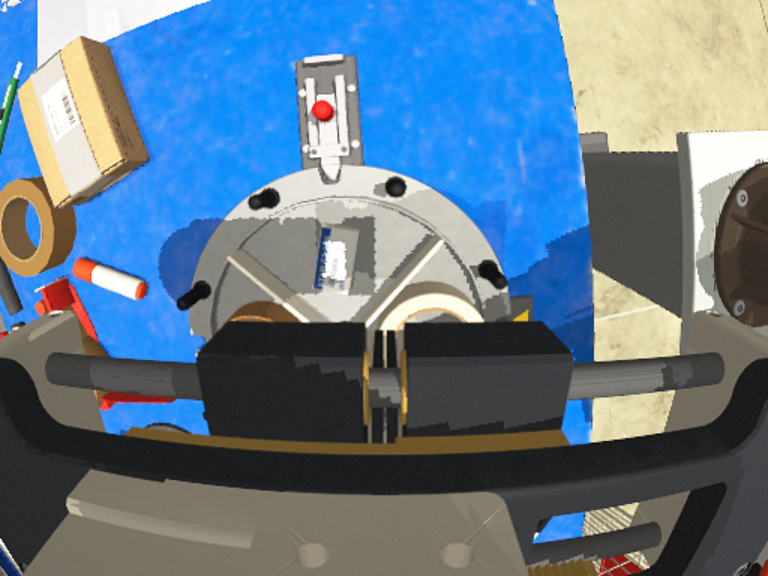

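The knob is back at (323,109), its original home position, with the nose in the notch. It reached a firm stop at the expected travel, and the cream roll is at the front by the pointer.

```bash
python3 -c "
from h import *
print(order.job_done())"
```

```text
the job is handed in; nothing more can be done
None
```

The cream tape roll is at the front by the yellow pointer, the lock knob is pushed fully home, and I handed the job in at about 33 s of the 72 s allowed.

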